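Pack and lock the spice box

TASK

Open the round steel spice box (turn the lid anticlockwise seen from above until its ears stand in the slots of the rim), lay the lid flat on the cork mat, grip up, then pick every round knobbed spice tin out of the crate and put it into the box, leaving the square tins, the shaker and the little jar in the crate. Close the box again: lower the lid with its ears in the slots, press it down, turn it clockwise about a quarter turn up to its stop so that it is locked, and let go. Do not disturb the honey and relish jars or the card reader.

Things in the scene. Friction and masses are not known exactly. Their poses are not given: they have to be found in the camera images.
- dabba: round open steel spice box, fixed, 196 mm outer diameter, 84 mm high. Origin: centre of its underside, z up. Floor 4 mm thick, inside radius 95 mm. A flat rim flange, 78 to 84 mm high, narrows the mouth to 81 mm radius; it has two slots 31 mm wide, at +y and -y, for the lid's ears
- dabba_rim (a point): centre of the spice box's mouth, level with the flange's top (axes as the box). Below the flange is a spring ring, its top 9 mm under this point, that carries the ears: 5 N starts it, 0.8 N/mm, travel 8 mm. Ears pressed 3 mm or more into it (best 4 to 6) turn under the flange, from the slot clockwise (from above) to a stop at about 80 degrees and back; let go, they rise against the flange, or 3 mm up into the slots
- dabba_slot (a point): middle of the slot at the box's +y, 88 mm from its axis, level with the flange's top; the other slot is opposite
- lid: the spice box's lid, about 350 g: steel disc 156 mm wide, 10 mm thick, two ears 24 mm wide, 6 mm thick at its +y and -y reaching 91 mm radius, level with the underside. Origin: centre of its underside, z up; alike after a half turn. Starts locked on the box. The origin is 75 mm above the box's with the ears in the slots, 72 mm when locked, 84 mm lying on the flange
- lid_grip (a point): on the lid's black grip bar, 34 mm above the lid's underside: the bar is 70 mm long along the lid's x, 18 mm wide along y, 10 to 44 mm above the underside
- mat: round cork mat, fixed, 210 mm diameter, 4 mm thick, the place to lay the lid. Origin: centre of its underside
- crate: square open wooden crate, fixed, 198 by 198 mm outside, walls 5 mm thick and 38 mm high, floor 5 mm thick. Origin: centre of its underside, x and y along its sides, z up. Holds the tins and other things, about 62 mm apart
- tin1: one of up to five like spice tins (None if absent): round closed steel tin, body 40 mm diameter, 32 mm high, with a round knob of 16 mm diameter on top, 32 to 56 mm high; 90 g. Origin: centre of its underside, z up to the knob. Starts upright in the crate; one that has fallen over can be gripped across its body and may go in lying
- tin2: one of up to five like spice tins (None if absent): round closed steel tin, body 40 mm diameter, 32 mm high, with a round knob of 16 mm diameter on top, 32 to 56 mm high; 90 g. Origin: centre of its underside, z up to the knob. Starts upright in the crate; one that has fallen over can be gripped across its body and may go in lying
- tin3: one of up to five like spice tins (None if absent): round closed steel tin, body 40 mm diameter, 32 mm high, with a round knob of 16 mm diameter on top, 32 to 56 mm high; 90 g. Origin: centre of its underside, z up to the knob. Starts upright in the crate; one that has fallen over can be gripped across its body and may go in lying
- tin4: one of up to five like spice tins (None if absent): round closed steel tin, body 40 mm diameter, 32 mm high, with a round knob of 16 mm diameter on top, 32 to 56 mm high; 90 g. Origin: centre of its underside, z up to the knob. Starts upright in the crate; one that has fallen over can be gripped across its body and may go in lying
- tin5: one of up to five like spice tins (None if absent): round closed steel tin, body 40 mm diameter, 32 mm high, with a round knob of 16 mm diameter on top, 32 to 56 mm high; 90 g. Origin: centre of its underside, z up to the knob. Starts upright in the crate; one that has fallen over can be gripped across its body and may go in lying
- square1: square steel tin, 38 by 38 mm and 32 mm high, with the same 16 mm knob up to 56 mm; in the crate, to stay there. Origin: centre of its underside, z up
- square2: another square steel tin, same as square1; in the crate, to stay there. Origin: centre of its underside, z up
- shaker: round steel shaker without a knob, 36 mm diameter, 60 mm high; in the crate, to stay there. Origin: centre of its underside, z up
- minijar: small amber honey jar with a white cap, 40 mm diameter, 55 mm high; in the crate, to stay there. Origin: centre of its underside, z up
- honey1: honey jar, 60 mm diameter, 85 mm high, a bystander on the table. Origin: centre of its underside, z up
- honey2: honey jar, 60 mm diameter, 85 mm high, a bystander on the table. Origin: centre of its underside, z up
- relish: green relish jar, 56 mm diameter, 75 mm high, a bystander on the table. Origin: centre of its underside, z up
- reader: black card reader lying flat, 90 by 60 by 22 mm, a bystander on the table. Origin: centre of its underside, z up
Not all that is in view belongs to the job. What is shaped like the tin3 but purple or yellow is not meant.

How it is judged:
By the outcome, as a careful person would: the job done as asked, in the order asked, and still so for the second after the job is handed in, with the robot touching nothing.
Of tin1, tin2, tin3, tin4, tin5 only 3 to 5 are there at a start; the rules pass over those that are not, and their reading is None.
At some moment in a run one of lid may be knocked a few centimetres aside while the robot is not near it.
Once in a run the grip may slacken for a moment while it holds something.
It also fails if it takes over 210 s, if anything falls off the work surface, if the arm or the gripper's body presses on something with over 40 N, if the wrist force passes 120 N, or if a joint passes its speed limit or range.

ROBOT

A 6-joint arm with a two-finger parallel gripper is mounted at the origin on the work surface. World frame = base frame: x ahead of the robot, y to its left, z up, the work surface at z = 0. Lengths are in mm, angles in rad, forces in N, time in s.
With the tool pointing down it reaches from about 325 to 875 mm from the base axis. Payload 4.4 kg.
Tool frame: the origin (TCP) lies on the centre line of the jaws, within the pads' length; the fingertips stand ahead of it and the grasp point (between the pads) lies 6 mm ahead of it (ctrl.tcp_to_tips is the z of the fingertips in the tool frame, in mm); z points along the fingers, y is the direction in which the jaws open and shut (so a half turn about z gives the same grasp; the last joint's range is limited). The gripper opens to 85 mm and grips with 20 to 120 N. Pads are 22 mm wide; open, the fingers measure 114 mm over their backs; the gripper's body (76 mm by 85 mm) begins 54 mm behind the grasp point. The pads swing forward as they close: fully open they stand 13 mm farther back than shut.
Start: joints at [-1.435, 0.207, 1.542, -0, 1.393, -0.15], TCP at [162.094, -551.682, 256.282] pointing down, gripper open.
Joint ranges: [-2.73, 2.73], [-0.86, 2.22], [0.23, 2.46], [-1.11, 4.25], [0.08, 2.63], [-2.82, 2.82]. Speed limits (rad/s): [2.79, 2.79, 3.14, 3.14, 3.14, 3.14].

INTERFACE

Orientations are given as a 3x3 rotation matrix whose columns are the frame's x, y, z axes.
In Python, from plant import ctrl, sensors, optics gives the robot as it stands. Calls block until the motion is done:
- ctrl.move_ptp(position, orientation): joint-space move of the TCP to a pose.
- ctrl.move_l(position, rot=None, vel=150, threshold=None): straight line of the TCP; rot=None keeps the orientation; vel is the mean speed in mm/s. With threshold (N) it stops when the force on the tool has changed by that much, and returns True; else False.
- ctrl.set_joints(angles): joint-space move.
- ctrl.gripper_to(opening, force=None): finger opening in mm; force is the grip in N (None keeps the last); returns when the fingers have stopped.
- ctrl.hold(seconds).
- ctrl.solve_ik(position, orientation): joint angles nearest the present ones, or None.
- sensors.read_state(): the state.
- optics.grab_frame(name): name is "side" or "top" or "wrist"; returns (picture, depth): 480x640x3 uint8, red, green, blue; 480x640 float32, mm along the optical axis (not along the pixel's ray), 0 where there is no reading.
- optics.camera_params(name): a dict with "mtx" (3x3 intrinsics, pixels), "R" (3x3) and "t" (3): a world point X has camera coordinates R X + t; the wrist camera has in their place "T_tool_cam" (4x4, takes a point from camera to tool coordinates, whose origin is the TCP and whose axes are the flange's). Camera axes: x right, y down, z forward; pixel columns grow to the right and rows downward; lengths in mm; the calibration is good to about 2 mm. The wrist camera is an equidistant fisheye: a pixel r from the principal point sees the ray r / f radians off the axis. A picture is of the moment at which its call begins: read the wrist's pose just before it. camera_params takes no time and is no camera call.
A pose or a line that the arm cannot do raises ctrl.MotionError and nothing moves.
- ctrl.finish_job(): hands the job in, once; it reports no verdict.
The state is a dict: "t": time; "q": joint angles; "qvel": joint speeds; "tau": joint torques, N m; "eef_pos": TCP position; "eef_rot": TCP orientation; "force": force on the tool from outside, world axes, zero at the start; "wrist_torque": the same for the moment, N m; "grip_width": finger opening in mm.
Only numpy, scipy, OpenCV 4.12 (cv2) and the standard library are available. Lean on these libraries where they do the work, as an engineer would, in place of code of your own. Each camera call takes 0.05 s, during which the arm holds its last target. There are 200 camera calls.

## Working session

There is one attempt and no reset: what is moved stays moved. The work goes in short steps, each a Python script; the robot and the scene stay as the last script left them, time stands still between calls to the robot, and variables do not carry over. Pictures are saved under pics/ and viewed, on a budget of 14 in all, crops included, one or two more only if the job needs it, and the job is handed in when it is done.

```bash
ls; mkdir -p pics
python3 - <<'E'
from plant import ctrl,sensors,optics
import cv2,numpy as np
print(sensors.read_state()['t'],ctrl.tcp_to_tips)
for n in ("top","side"):
    p,d=optics.grab_frame(n); cv2.imwrite(f"pics/{n}0.png",p[:,:,::-1]); np.save(f"pics/{n}0.npy",d)
    c=optics.camera_params(n); print(n,c); print((d>0).mean())
print(optics.camera_params("wrist"))
E
```

```text
pics
0.0 25.0
top {'mtx': array([[617.81021596,   0.        , 325.90876414],
       [  0.        , 617.81021596, 230.90275805],
       [  0.        ,   0.        ,   1.        ]]), 'R': array([[-0.02310292, -0.99965952,  0.01212838],
       [-0.99893373,  0.02259771, -0.04025849],
       [ 0.03997071, -0.01304553, -0.99911569]]), 't': array([  30.91511798,  526.17098662, 1099.14385393])}
0.9961490885416666
side {'mtx': array([[507.01603843,   0.        , 312.31481407],
       [  0.        , 507.01603843, 242.35859456],
       [  0.        ,   0.        ,   1.        ]]), 'R': array([[-0.84905511, -0.52822489,  0.00915873],
       [-0.29425385,  0.45843584, -0.83860077],
       [ 0.43877111, -0.71471326, -0.5446695 ]]), 't': array([465.56694474, 208.62667046, 806.59234458])}
0.9957877604166666
{'mtx': array([[371.64829954,   0.        , 319.23152902],
       [  0.        , 371.64829954, 236.87767447],
       [  0.        ,   0.        ,   1.        ]]), 'T_tool_cam': array([[ 7.57117880e-04, -9.60582936e-01, -2.77992536e-01,
         6.99143210e+01],
       [ 9.99999378e-01,  9.54850533e-04, -5.75899343e-04,
         8.31271644e-01],
       [ 8.18640403e-04, -2.77991927e-01,  9.60583062e-01,
        -1.17034770e+02],
       [ 0.00000000e+00,  0.00000000e+00,  0.00000000e+00,
         1.00000000e+00]])}
```

View pics/top0.png

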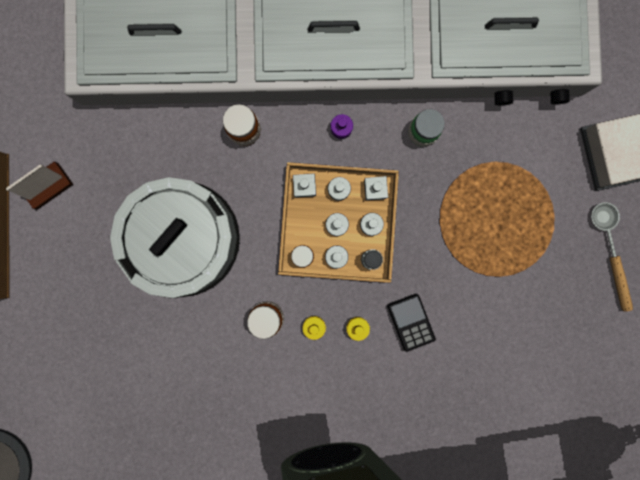

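View pics/side0.png

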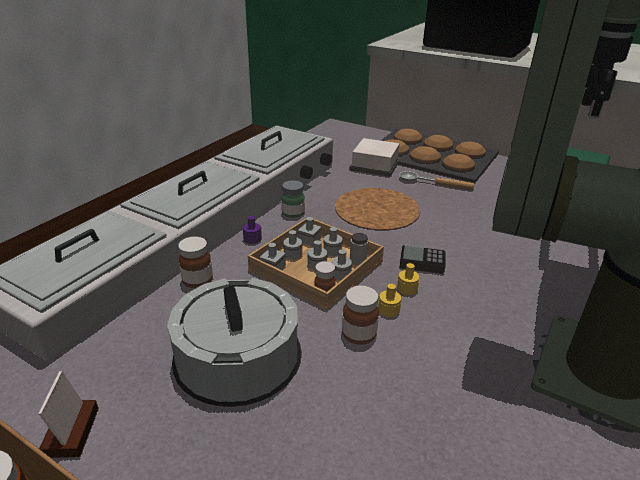

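```bash
cat > h.py <<'E'
from plant import ctrl,sensors,optics
import cv2,numpy as np
def cloud(n,d):
    c=optics.camera_params(n);K=c['mtx'];v,u=np.mgrid[:480,:640]
    P=np.stack([(u-K[0,2])/K[0,0]*d,(v-K[1,2])/K[1,1]*d,d],-1)
    return (P-c['t'])@c['R']      # R^T (P-t)
def ray(n,u,v,z):
    c=optics.camera_params(n);r=c['R'].T@np.linalg.inv(c['mtx'])@[u,v,1];o=-c['R'].T@c['t']
    return o+r*(z-o[2])/r[2]
def down(yaw):
    "tool down; jaws (tool y) along world angle yaw"
    c,s=np.cos(yaw),np.sin(yaw)
    return np.array([[s,c,0],[-c,s,0],[0,0,-1.]])
def circ(P):
    A=np.c_[2*P,np.ones(len(P))];x=np.linalg.lstsq(A,(P**2).sum(1),rcond=None)[0]
    return x[:2],np.sqrt(x[2]+x[:2]@x[:2])
E
python3 - <<'E'
from h import *
p=cv2.imread("pics/top0.png");d=np.load("pics/top0.npy");W=cloud("top",d);z=W[...,2]
def comps(m,amin=8):
    n,l,s,c=cv2.connectedComponentsWithStats(m.astype(np.uint8))
    return [(i,c[i],s[i],l==i) for i in range(1,n) if s[i,4]>=amin]
print("table z",np.median(z[380:400,150:230]),"mat z",np.median(z[200:230,480:510]), "crate floor", np.median(z[215:230,295:315]))
roi=np.zeros(z.shape,bool);roi[160:285,275:405]=1
for i,c,s,m in comps(roi&(z>50)): print("crate top",c.round(1),s[4],W[m].mean(0).round(1),np.median(z[m]).round(1))
for i,c,s,m in comps(roi&(z>30),200): print("walls",c.round(1),s[4],cv2.minAreaRect(W[m][:,:2].astype(np.float32)))
roi[:]=0;roi[170:305,100:250]=1
m=roi&(z>60); cs=cv2.findContours(m.astype(np.uint8),0,1)[0];k=max(cs,key=cv2.contourArea)
Q=np.array([ray("top",u,v,84.)[:2] for u,v in k[:,0]]);c,r=circ(Q);print("box",c,r)
rr=np.hypot(W[...,0]-c[0],W[...,1]-c[1])
print("rim z",np.median(z[(rr>84)&(rr<93)&(z>60)]),"lid z",np.median(z[(rr>45)&(rr<70)]))
m=roi&(z>100);print("handle",m.sum(),W[m].mean(0),np.median(z[m]),cv2.minAreaRect(W[m][:,:2].astype(np.float32)))
g=cv2.cvtColor(p,cv2.COLOR_BGR2GRAY)
for i,cc,s,mm in comps((rr>80)&(rr<96)&(g<70),15):
    x=W[mm].mean(0);print("slot",cc.round(1),s[4],x.round(1),np.degrees(np.arctan2(x[1]-c[1],x[0]-c[0])))
hsv=cv2.cvtColor(p,cv2.COLOR_BGR2HSV)
m=np.zeros_like(g);m[150:290,430:565]=((hsv[...,1]>110)&(hsv[...,0]<25))[150:290,430:565]
k=max(cv2.findContours(m,0,1)[0],key=cv2.contourArea);Q=np.array([ray("top",u,v,4.)[:2] for u,v in k[:,0]]);print("mat",circ(Q))
cv2.imwrite("pics/crop1.png",cv2.resize(p[155:290,270:410],None,fx=4.2,fy=4.2,interpolation=3))
for u,v in[(240,120),(428,125),(263,321),(341,125)]: print(u,v,W[v,u].round(0))
E
```

```text
table z -0.42880430010272286 mat z 3.4334936698830214 crate floor 4.363617299895896
crate top [303.4 182.6] 69 [608.8  56.3  59.5] 59.8
crate top [376.7 185.7] 69 [597.3 -66.8  90.5] 60.2
crate top [339. 186.] 69 [601.6  -4.8  60.1] 60.0
crate top [336.9 222.9] 67 [5.38e+02 3.00e-01 6.03e+01] 60.6
crate top [372.5 222.7] 70 [537.1 -60.8  59.8] 60.3
crate top [301.4 255.3] 352 [484.   62.5  59.2] 59.2
crate top [372.  258.8] 334 [475.2 -58.2  62.4] 63.3
crate top [336.3 256.2] 67 [481.1   3.1  75.4] 60.0
walls [338.7 220.5] 1356 ((542.0128173828125, -2.4930801391601562), (198.19679260253906, 198.68878173828125), 84.41219329833984)
walls [303.8 184.2] 480 ((554.9827270507812, 53.92518615722656), (146.8553466796875, 38.64125061035156), 2.524244785308838)
walls [338.5 187.6] 410 ((555.054931640625, 18.547286987304688), (39.355430603027344, 142.9978485107422), 63.095367431640625)
walls [375.5 187.2] 480 ((545.6000366210938, -36.28400421142578), (52.08926010131836, 180.73678588867188), 58.307125091552734)
walls [336.4 223.6] 407 ((517.5996704101562, 5.308937072753906), (39.28042221069336, 
[... 481 characters left out ...]
93555), (35.06779479980469, 34.55458450317383), 87.89913940429688)
box [520.30188895 279.67082194] 99.17798427090841
rim z 82.86173154306708 lid z 81.2793121272701
handle 616 [515.18243274 248.55879494 239.5070755 ] 115.0649908422097 ((517.1599731445312, 170.04278564453125), (275.2174987792969, 61.8636474609375), 88.39689636230469)
slot [214.2 206.2] 120 [570.4 208.1  71.6] -55.007483764854506
slot [122.7 239.1] 16 [518.4 364.2  68.4] 91.30483153637766
slot [128.4 266.5] 147 [471.8 354.3  71. ] 123.05860306601389
mat (array([ 542.34916121, -291.37215805]), np.float64(103.07560007870339))
240 120 [714. 160.  84.]
428 125 [ 702. -159.   73.]
263 321 [376. 128.  84.]
341 125 [ 482.   33. 1119.]
```

View pics/crop1.png

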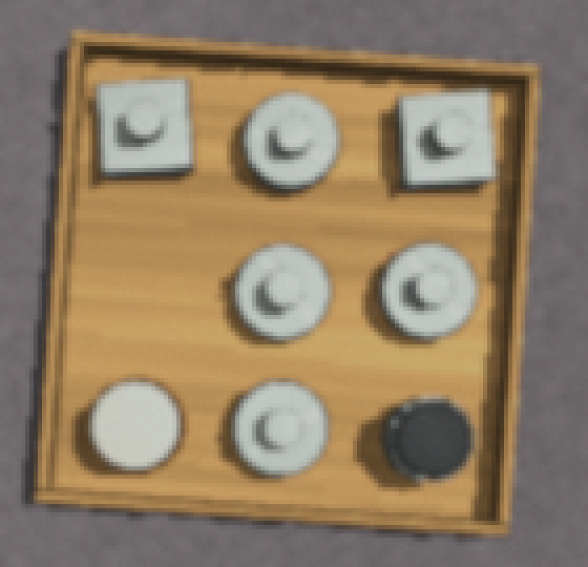

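```bash
cat >> h.py <<'E'
def wcloud(d,st):
    c=optics.camera_params("wrist");K=c['mtx'];T=c['T_tool_cam'];v,u=np.mgrid[:480,:640]
    a=(u-K[0,2])/K[0,0];b=(v-K[1,2])/K[1,1];th=np.hypot(a,b)+1e-9;s=np.tan(np.clip(th,0,1.45))/th*d
    P=np.stack([a*s,b*s,d],-1)@T[:3,:3].T+T[:3,3]
    W=P@np.array(st['eef_rot']).T+st['eef_pos'];W[d<=0]=np.nan
    return W
def wlook(name):
    st=sensors.read_state();p,d=optics.grab_frame("wrist");p=p[:,:,::-1].copy()
    cv2.imwrite(f"pics/{name}.png",p);W=wcloud(d,st);np.save(f"pics/{name}.npy",W);return p,W
def comps(m,amin=8):
    n,l,s,c=cv2.connectedComponentsWithStats(m.astype(np.uint8))
    return [(c[i],s[i],l==i) for i in range(1,n) if s[i,4]>=amin]
E
python3 - <<'E'
from h import *
d=np.load("pics/top0.npy");W=cloud("top",d);z=W[...,2]
c0=np.array([520,280.]);rr=np.hypot(*(W[...,:2]-c0).transpose(2,0,1))
m=(rr<60)&(z>105)&(z<125);print("handle top",m.sum(),W[m].mean(0),cv2.minAreaRect(W[m][:,:2].astype(np.float32)))
m=(rr<110)&(z>81.8)&(z<86)&(rr>70)
for base in(44,-136):
  for (pos,ys) in (([520,280,114],(0,40,80)),([520,280,300],(0,80)),([542,-291,45],(0,40,80)),([542,-291,200],(0,80))):
    for a in ys:
        q=ctrl.solve_ik(pos,down(np.radians(base+a))); print(base+a,pos,None if q is None else np.round(q,2))
ctrl.move_ptp([520,280,300],down(np.radians(44 if ctrl.solve_ik([520,280,114],down(np.radians(44))) is not None else -136)))
p,W=wlook("w1");z=W[...,2]
rr=np.hypot(*(W[...,:2]-c0).transpose(2,0,1))
m=(rr<60)&(z>105)&(z<130);print("handle wrist",m.sum(),np.median(W[m],0),cv2.minAreaRect(W[m][:,:2].astype(np.float32)))
print("lid z",np.nanmedian(z[(rr>45)&(rr<70)]),"rim z",np.nanmedian(z[(rr>85)&(rr<93)]))
print(sensors.read_state()['t'])
E
```

```text
handle top 513 [519.83302774 279.76547178 114.45429521] ((520.147705078125, 280.47900390625), (18.64811897277832, 70.10700225830078), 48.47212600708008)Traceback (most recent call last):
  File "<stdin>", line 9, in <module>
  File "scipy/spatial/transform/_rotation.pyx", line 1143, in scipy.spatial.transform._rotation.Rotation.from_matrix
ValueError: Non-positive determinant (left-handed or null coordinate frame) in rotation matrix 0: [[ 0.69465837  0.7193398   0.        ]
 [-0.7193398   0.69465837  0.        ]
 [ 0.          0.         -1.        ]].
```

```bash
sed -i 's/np.array(\[\[s,c,0\],\[-c,s,0\]/np.array([[-s,c,0],[c,s,0]/' h.py
python3 - <<'E'
from h import *
c0=np.array([520,280.])
for base in(45,-135):
  for (pos,ys) in (([520,280,108],(0,40,80)),([520,280,300],(0,80)),([542,-291,45],(0,40,80)),([542,-291,200],(0,80))):
    print(base,pos,[None if q is None else np.round(q[[0,4,5]],2) for q in (ctrl.solve_ik(pos,down(np.radians(base+a))) for a in ys)])
ctrl.move_ptp([520,280,300],down(np.radians(45 if ctrl.solve_ik([520,280,114],down(np.radians(44))) is not None else -135)))
p,W=wlook("w1");z=W[...,2]
rr=np.hypot(*(W[...,:2]-c0).transpose(2,0,1))
m=(rr<60)&(z>105)&(z<130);print("handle wrist",m.sum(),np.median(W[m],0),cv2.minAreaRect(W[m][:,:2].astype(np.float32)))
print("lid z",np.nanmedian(z[(rr>45)&(rr<70)]),"rim z",np.nanmedian(z[(rr>85)&(rr<93)]))
print(sensors.read_state()['t'])
E
```

```text
45 [520, 280, 108] [array([ 0.35,  1.12, -0.44]), array([ 0.35,  1.12, -1.14]), array([ 0.35,  1.12, -1.83])]
45 [520, 280, 300] [array([ 0.35,  1.48, -0.44]), array([ 0.35,  1.48, -1.83])]
45 [542, -291, 45] [array([-0.63,  1.03, -1.42]), array([-0.63,  1.03, -2.12]), array([-0.63,  1.03, -2.81])]
45 [542, -291, 200] [array([-0.63,  1.31, -1.42]), array([-0.63,  1.31, -2.81])]
-135 [520, 280, 108] [array([0.35, 1.12, 2.7 ]), array([0.35, 1.12, 2.01]), array([0.35, 1.12, 1.31])]
-135 [520, 280, 300] [array([0.35, 1.48, 2.7 ]), array([0.35, 1.48, 1.31])]
-135 [542, -291, 45] [array([-0.63,  1.03,  1.72]), array([-0.63,  1.03,  1.02]), array([-0.63,  1.03,  0.33])]
-135 [542, -291, 200] [array([-0.63,  1.31,  1.72]), array([-0.63,  1.31,  0.33])]
handle wrist 1740 [517.56826267 281.24250188 115.13324841] ((519.1544189453125, 279.82061767578125), (18.1776180267334, 70.4210205078125), 48.04347229003906)
lid z 341.7826680504539 rim z 83.11322086652117
3.325
```

View pics/w1.png

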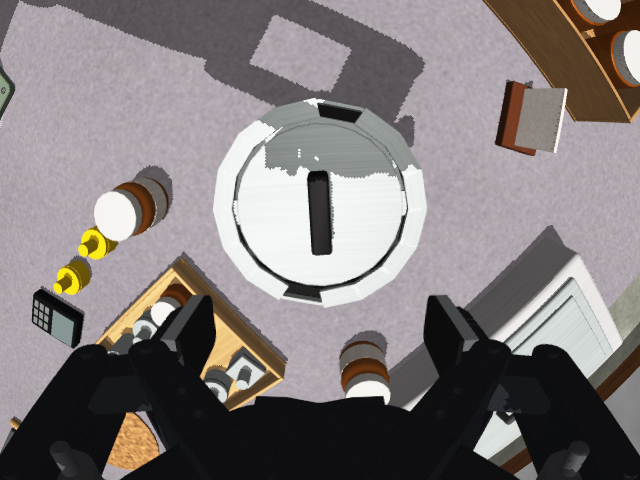

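Run:
```python
from h import *
p=cv2.imread("pics/w1.png");W=np.load("pics/w1.npy");z=W[...,2]
c=np.array([519.5,280.])
for it in range(3):
    d=W[...,:2]-c;rr=np.hypot(d[...,0],d[...,1]);th=np.degrees(np.arctan2(d[...,1],d[...,0]))//10
    m=(z>81)&(z<86)&(rr>70)&(rr<110)
    Q=[W[m&(th==k)][np.argmax(rr[m&(th==k)]),:2] for k in range(-18,18) if (m&(th==k)).sum()>10]
    c,r=circ(np.array(Q));
print("rim",c,r,len(Q))
st=sensors.read_state();C=optics.camera_params("wrist");K=C['mtx'];T=C['T_tool_cam'];R=np.array(st['eef_rot'])
def wray(u,v,zz):
    a=np.array([u-K[0,2],v-K[1,2]])/K[0,0];t=np.hypot(*a);r=R@T[:3,:3]@np.r_[a*np.sin(t)/t,np.cos(t)]
    o=R@T[:3,3]+st['eef_pos'];return o+r*(zz-o[2])/r[2]
g=p.max(2)
d=W[...,:2]-c;rr=np.hypot(d[...,0],d[...,1])
roi=np.zeros_like(g);roi[98:130,310:370]=1;roi[275:305,275:330]=1
for cc,s,mm in comps((g<60)&(roi>0),80):
    k=cv2.findContours(mm.astype(np.uint8),0,1)[0][0]
    X=wray(*cc,80);b=cv2.minAreaRect(k);print(cc.round(1),s,X.round(1),np.degrees(np.arctan2(X[1]-c[1],X[0]-c[0])).round(2),[wray(*q,84)[:2].round(1) for q in cv2.boxPoints(b)])
```

```text
rim [518.55313284 280.21634628] 99.68326034118012 36
[338.3 112.9] [318 104  44  19 480] [469.6 353.   80. ] 123.95 [array([457. , 337.4]), array([450.9, 346.2]), array([482.8, 368.3]), array([488.9, 359.4])]
[303.1 288.5] [275 275  55  23 426] [565.1 210.7  80. ] -56.21 [array([542.8, 189.8]), array([534.5, 203.5]), array([580.2, 232. ]), array([589.3, 218.6])]
```

```bash
cat >> h.py <<'E'
def rep(s=""):
    st=sensors.read_state();print(s,"t%.1f"%st['t'],np.round(st['eef_pos'],1),"F",np.round(st['force'],1),"M",np.round(st['wrist_torque'],2),"w%.1f"%st['grip_width'],flush=True);return st
def turn(x,y,z,a0,a1,n=4,vel=40):
    for a in np.linspace(a0,a1,n+1)[1:]:
        ctrl.move_l([x,y,z],down(np.radians(a)),vel=vel);rep("yaw%.1f"%a)
E
python3 - <<'E'
from h import *
x,y=519.2,280.
ctrl.move_ptp([x,y,160],down(np.radians(48.2)))
ctrl.gripper_to(45)
ctrl.move_l([x,y,113],vel=80);rep("down")
ctrl.gripper_to(10,80);rep("grip")
ctrl.move_l([x,y,110.5],vel=20);rep("press")
turn(x,y,110.5,48.2,124.,5)
E
```

```text
down t5.2 [519.4 280.  112.9] F [-0.8  0.2  1. ] M [-0.01 -0.01 -0.01] w45.0
grip t5.5 [519.8 280.2 114. ] F [-0.1  0.2  3.3] M [-0.11  0.19  0.  ] w16.7
press t5.8 [519.8 280.2 111.7] F [-1.6 -0.5  5.6] M [-0.15  0.32 -0.02] w16.3
yaw63.4 t6.2 [520.5 280.4 112.1] F [-0.8 -0.   5. ] M [-0.11  0.11  0.29] w16.5
yaw78.5 t6.6 [520.6 280.5 112.2] F [0.1 0.4 5.5] M [-0.03  0.04  0.26] w16.5
yaw93.7 t7.0 [520.6 280.6 112.2] F [-0.2 -0.1  5.7] M [0.02 0.1  0.25] w16.9
yaw108.8 t7.5 [520.6 280.6 112.2] F [-0.2 -0.5  6. ] M [0.09 0.05 0.26] w16.6
yaw124.0 t7.9 [520.6 280.7 112.2] F [-0.5  0.5  5.8] M [0.17 0.1  0.33] w16.8
```

Run:
```python
from h import *
x,y=519.8,280.2
for z in (113,115,118,125,140):
    ctrl.move_l([x,y,z],vel=30);st=rep("lift")
    if abs(st['force'][2])>15: print("stuck");break
print(st['eef_rot'].round(3))
p,W=wlook("w2")
pt,d=optics.grab_frame("top");cv2.imwrite("pics/t2.png",pt[150:350,60:300,::-1].repeat(2,0).repeat(2,1))
```

```text
lift t8.1 [520.7 280.7 114. ] F [ 0.  -0.2  3.5] M [ 0.19 -0.04  0.32] w16.9
lift t8.4 [520.6 280.7 115.5] F [1.7 1.5 3.6] M [ 0.4  -0.36  0.22] w16.9
lift t8.6 [518.7 279.6 117. ] F [-0.7 -0.5  2.1] M [-0.01  0.02  0.  ] w16.8
lift t9.0 [519.5 280.1 124.7] F [ 0.3 -1.  -3.7] M [ 0.05  0.01 -0.  ] w17.1
lift t9.7 [519.8 280.2 140.1] F [-0.1 -0.6 -3.5] M [ 0.01 -0.03 -0.  ] w16.7
[[-0.829 -0.559  0.   ]
 [-0.559  0.829  0.   ]
 [-0.    -0.    -1.   ]]
```

View pics/w2.png

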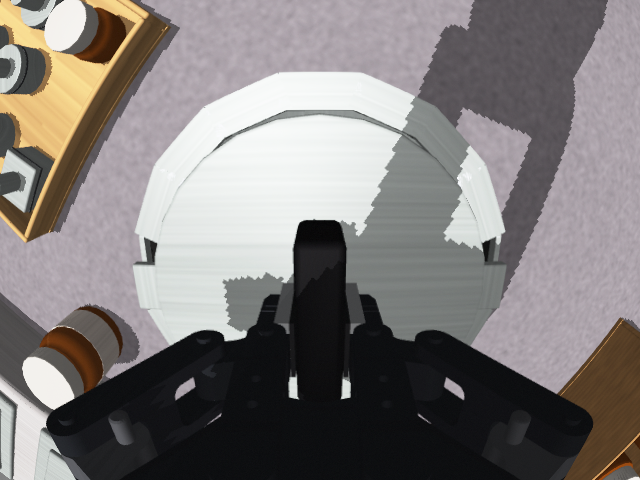

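Run:
```python
from h import *
ctrl.move_l([519.8,280.2,230],vel=120);rep()
ctrl.move_ptp([542.3,-291.4,230],down(np.radians(68)));rep("over mat")
ctrl.move_l([542.3,-291.4,60],vel=100);rep()
print(ctrl.move_l([542.3,-291.4,42],vel=15,threshold=3));rep("touch")
```

```text
t10.7 [519.1 279.9 228.9] F [-0.7 -0.4 -3.5] M [0.01 0.01 0.01] w16.7
over mat t12.7 [ 542.8 -290.2  229.9] F [-0.9 -0.3 -3. ] M [ 0.   -0.01 -0.03] w16.8
 t14.6 [ 542.8 -291.8   60.8] F [ 0.4 -0.6 -2.8] M [ 0.01 -0.05  0.  ] w16.6
True
touch t15.4 [ 542.2 -291.4   46. ] F [0.1 0.  5.4] M [-0.01 -0.07 -0.04] w16.7
```

Run:
```python
from h import *
ctrl.gripper_to(60);rep("rel")
ctrl.move_l([542.3,-291.4,230],vel=150)
ctrl.move_ptp([540,-3,300],down(np.radians(90)))
rep();p,W=wlook("w3");z=W[...,2]
roi=(abs(W[...,0]-541)<95)&(abs(W[...,1]+2.5)<95)
for c,s,m in comps(roi&(z>52)&(z<75),20):
    X=W[m];(cc,wh,_)=cv2.minAreaRect(X[:,:2].astype(np.float32));print(c.round(0),s[4],np.round(cc,1),np.round(wh,1),np.median(X[:,2]).round(1))
pt,d=optics.grab_frame("top");Wt=cloud("top",d);m=(abs(Wt[...,0]-542)<60)&(abs(Wt[...,1]+291)<60)&(Wt[...,2]>43)&(Wt[...,2]<60)
print("lid bar",m.sum(),cv2.minAreaRect(Wt[m][:,:2].astype(np.float32)),np.median(Wt[m][:,2]))
```

```text
rel t15.9 [ 540.4 -290.    43.8] F [ 0.8 -0.1 -0.2] M [-0.02 -0.01 -0.03] w60.5
 t18.5 [540.   -3.9 299.4] F [-0.4 -0.1  0.1] M [-0.05  0.02 -0.05] w60.3
[262. 139.] 1021 [474.1 -60. ] [34.3 35.2] 64.0
[387. 148.] 1102 [482.6  61. ] [36.3 35.3] 59.3
[326. 144.] 199 [480.4   1.3] [14.5 14.3] 60.4
[261. 201.] 206 [535.7 -61.6] [14.8 14.9] 60.2
[323. 202.] 219 [537.   -0.9] [14.9 15.8] 60.2
[255. 262.] 207 [600.1 -71.4] [15.2 15.6] 60.0
[318. 263.] 201 [599.8  -6. ] [14.9 14.5] 60.1
[377. 269.] 209 [607.4  55.1] [16.5 14.9] 60.0
lid bar 397 ((542.2157592773438, -290.0945129394531), (18.73526954650879, 70.37149810791016), 68.2643814086914) 47.08095488588519
```

View pics/w3.png

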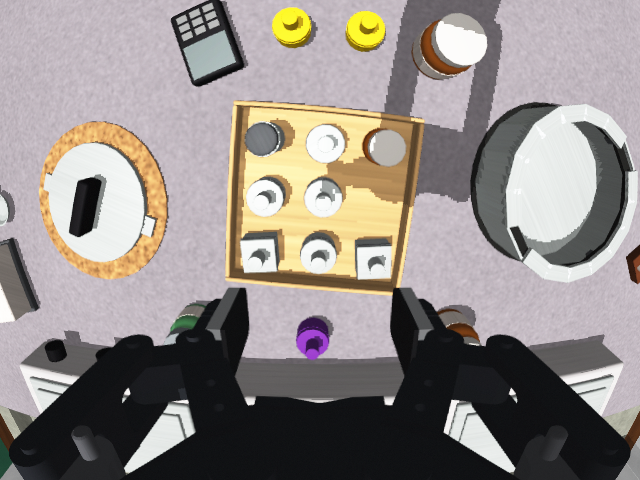

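```bash
cat >> h.py <<'E'
BOX=np.array([519.3,280.])
def tin(x,y,phi,yaw=84.4,r=42):
    ctrl.gripper_to(32)
    ctrl.move_ptp([x,y,140],down(np.radians(yaw)))
    hit=ctrl.move_l([x,y,65],vel=90,threshold=12);rep(f"at tin hit={hit}")
    if hit: return False
    ctrl.gripper_to(5,60);st=rep("grip")
    ctrl.move_l([x,y,190],vel=130);st=rep("lifted")
    if st['grip_width']<11: return False
    b=BOX+r*np.array([np.cos(np.radians(phi)),np.sin(np.radians(phi))])
    q0=np.array(st['q']);best=min(((phi+90),(phi-90)),key=lambda a:abs((ctrl.solve_ik([*b,190],down(np.radians(a))) if ctrl.solve_ik([*b,190],down(np.radians(a))) is not None else q0+9)[5]-q0[5]))
    ctrl.move_ptp([*b,190],down(np.radians(best)));st=rep("over box")
    if st['grip_width']<11: return False
    ctrl.move_l([*b,72],vel=110)
    hit=ctrl.move_l([*b,61],vel=20,threshold=4);rep(f"place hit={hit}")
    ctrl.gripper_to(32);ctrl.move_l([*b,190],vel=150)
    return True
E
python3 - <<'E'
from h import *
print(tin(536.1,-61.3,-45))
E
```

```text
at tin hit=False t20.6 [536.7 -61.5  65.6] F [ 0.3 -0.3  0.2] M [0.02 0.01 0.02] w32.1
grip t20.9 [537.  -61.7  66. ] F [-0.1 -0.6  3.5] M [-0.08  0.02 -0.03] w13.5
lifted t22.1 [535.2 -61.1 188.8] F [-0.3  0.3 -1.2] M [ 0.01 -0.02  0.06] w13.9
over box t23.2 [548.9 249.5 189.4] F [-0.6 -1.  -0.8] M [-0.   -0.03 -0.  ] w13.9
place hit=True t24.9 [549.4 250.5  65.1] F [ 0.  -0.4  5. ] M [-0.    0.03 -0.01] w13.8
True
```

```bash
sed -i 's/\[x,y,65\]/[x,y,66]/' h.py
python3 - <<'E'
from h import *
for a in ((480.5,1.5,135),(537.2,-.6,45),(600.2,-5.7,-135)):
    ok=tin(*a);print(ok)
    if not ok: break
E
```

```text
at tin hit=False t28.5 [481.1   1.4  66.5] F [ 0.1 -0.3  0.5] M [-0.03  0.02 -0.02] w32.1
grip t28.8 [481.4   1.5  66.9] F [-0.1  0.6  3.8] M [ 0.08 -0.06 -0.  ] w13.5
lifted t29.9 [479.6   1.6 188.9] F [ 1.5  0.8 -0.4] M [-0.   -0.02  0.04] w13.5
over box t31.0 [489.5 308.9 189.3] F [ 0.9  0.3 -0. ] M [-0.04  0.    0.01] w13.6
place hit=True t32.7 [490.1 310.1  65.9] F [-0.4  0.1  3.5] M [-0.02  0.08 -0.06] w13.4
True
at tin hit=False t36.4 [537.8  -0.7  66.6] F [-0.1 -0.   0. ] M [ 0.04 -0.    0.02] w31.7
grip t36.7 [538.1  -0.6  67. ] F [-0.5  1.1  3.3] M [ 0.1  -0.03 -0.01] w13.4
lifted t37.8 [ 5.363e+02 -5.000e-01  1.888e+02] F [ 0.5  0.  -0.8] M [-0.01  0.05  0.06] w13.7
over box t39.0 [549.2 308.5 189.6] F [ 0.3 -0.5 -0.6] M [ 0.02 -0.04  0.02] w13.6
place hit=True t40.6 [549.5 309.9  66. ] F [-1.8 -0.4  4.6] M [-0.09  0.03 -0.02] w13.7
True
at tin hit=False t44.3 [600.9  -5.8  66.6] F [ 0.9 -1.2  0. ] M [-0.01  0.06 -0.03] w31.5
grip t44.6 [601.2  -5.7  67.2] F [0.3 1.2 3.5] M [ 0.02  0.01 -0.02] w13.7
lifted t45.7 [599.3  -5.6 188.7] F [ 0.4 -0.1 -0.8] M [ 0.02 -0.06  0.  ] w13.4
over box t46.8 [490.3 249.6 189.9] F [-1.3  0.1 -0.8] M [ 0.   -0.03 -0.05] w13.5
place hit=True t48.4 [490.1 250.5  66.1] F [-1.2 -0.8  4.4] M [-0.08  0.08 -0.01] w13.6
True
```

Now check the box, the crate and the lid's present place.

Run:
```python
from h import *
ctrl.move_ptp([542,-291,260],down(np.radians(68)))
p,W=wlook("w4");pt,d=optics.grab_frame("top")
cv2.imwrite("pics/t4.png",cv2.resize(pt[100:360,80:600,::-1],None,fx=1.5,fy=1.5))
for n,X in(("top",cloud("top",d)),("wrist",W)):
    m=(abs(X[...,0]-542)<110)&(abs(X[...,1]+291)<110)&(X[...,2]>42)&(X[...,2]<56)
    print(n,m.sum(),cv2.minAreaRect(X[m][:,:2].astype(np.float32)),np.median(X[m][:,2]),np.median(X[m][:,:2],0))
    m=(abs(X[...,0]-542)<110)&(abs(X[...,1]+291)<110)&(X[...,2]>11)&(X[...,2]<18);print("disc",m.sum(),X[m].mean(0),np.median(X[m][:,2]),cv2.minEnclosingCircle(X[m][:,:2].astype(np.float32)))
rep()
```

```text
top 288 ((540.1544189453125, -318.0057067871094), (18.944744110107422, 51.20417404174805), 69.38137817382812) 46.92695652374103 [ 538.45368816 -317.07404775]
disc 3587 [ 543.68747177 -307.80532326   13.76079414] 13.619427128250502 ((549.210205078125, -300.7226257324219), 92.7073745727539)
wrist 1436 ((547.1708984375, -323.216552734375), (18.46706199645996, 69.43669128417969), 68.1905746459961) 47.07202912608575 [ 545.44554418 -322.34522936]
disc 15759 [ 544.32422232 -320.66229488   13.32915157] 13.325264127120874 ((544.464599609375, -321.75909423828125), 82.953857421875)
 t51.8 [ 542.4 -289.8  259.8] F [ 0.1  0.3 -0.5] M [ 0.01  0.02 -0.01] w32.2
```

View pics/t4.png

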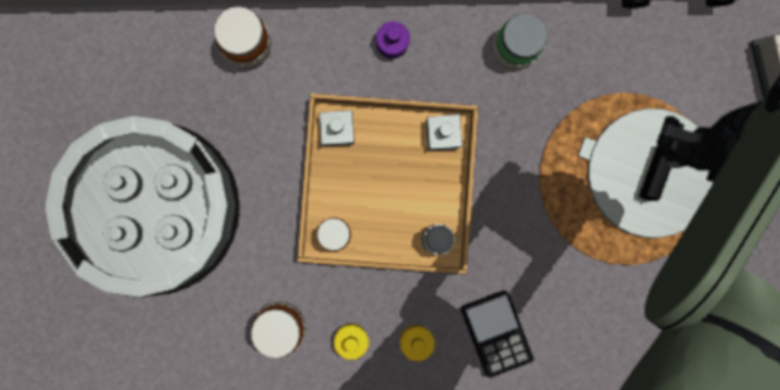

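View pics/w4.png

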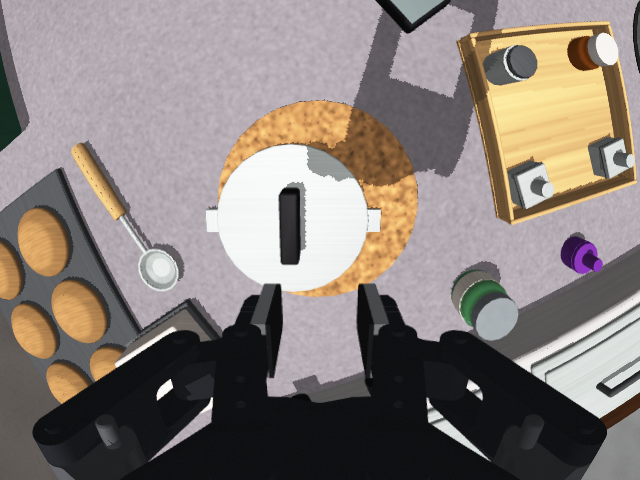

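Run:
```python
from h import *
x,y=547.,-323.;
ctrl.gripper_to(45)
ctrl.move_ptp([x,y,120],down(np.radians(68.2)))
print(ctrl.move_l([x,y,45.5],vel=80,threshold=12));rep("down")
ctrl.gripper_to(10,80);rep("grip")
ctrl.move_l([x,y,130],vel=100);st=rep("lift");p,W=wlook("w5");print(st['eef_rot'].round(3))
a=cv2.imread("pics/w2.png")[180:320,220:420];b=p[180:320,220:420]
cv2.imwrite("pics/cmp.png",cv2.resize(np.vstack([a,b]),None,fx=2.1,fy=2.1))
for I in(a,b):
    g=I.max(2); col=(g[:,90:110]<45).all(1); print("bar end row",180+np.argmax(col))
A=optics.camera_params("wrist")['T_tool_cam']
```

```text
False
down t53.8 [ 547.5 -323.4   46.2] F [ 0.  -0.  -0.1] M [-0.02  0.02 -0.01] w44.6
grip t54.1 [ 547.6 -323.4   46.6] F [0.  0.4 3.7] M [ 0.18  0.02 -0.02] w16.4
lift t55.1 [ 546.3 -322.5  129. ] F [-0.6 -1.2 -2.6] M [-0.    0.01 -0.02] w16.8
[[-0.928  0.371 -0.002]
 [ 0.371  0.928  0.001]
 [ 0.002  0.001 -1.   ]]
bar end row 221
bar end row 222
```

View pics/cmp.png

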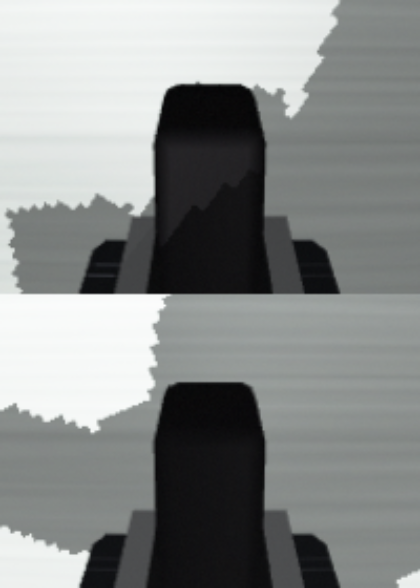

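Run:
```python
from h import *
x,y=519.5,280.2
ctrl.move_l([547,-323,240],vel=130);rep()
ctrl.move_ptp([x,y,240],down(np.radians(124)));st=rep("over box")
ctrl.move_l([x,y,140],vel=100);ctrl.hold(.3);st=rep("above");print(np.degrees(np.arctan2(st['eef_rot'][1,1],st['eef_rot'][0,1])))
p,W=wlook("w6");g=p.max(2);print("bar end row",180+np.argmax((g[180:320,310:330]<45).all(1)))
print(ctrl.move_l([x,y,119],vel=20,threshold=6));rep("contact")
```

```text
t56.2 [ 546.4 -322.5  238.6] F [ 0.4 -0.4 -2.8] M [ 0.02 -0.05  0.  ] w16.8
over box t58.4 [520.1 279.3 240. ] F [-0.3 -1.4 -2.6] M [-0.03  0.02  0.04] w17.0
above t59.8 [519.8 280.3 140.5] F [-0.3 -0.1 -3.5] M [-0.   -0.    0.04] w16.3
124.00163036258914
bar end row 223
False
contact t61.1 [519.7 280.2 119.2] F [ 0.5  0.8 -3.2] M [-0.07 -0.05  0.02] w16.7
```

Run:
```python
from h import *
x,y=519.5,280.2
ctrl.move_l([x,y,111.5],vel=15);st=rep("press")
if st['eef_pos'][2]<114.5 and st['force'][2]<25:
    turn(x,y,111.5,124,50,5)
    for a in range(48,38,-2):
        ctrl.move_l([x,y,111.5],down(np.radians(a)),vel=20);st=rep("yaw%d"%a)
        R=st['eef_rot'];print(np.degrees(np.arctan2(R[1,1],R[0,1])).round(1))
        if abs(st['wrist_torque'][2])>1.2: print("stop");break
```

```text
press t61.7 [519.9 280.3 112.7] F [-2.  -1.1  5.8] M [-0.17  0.52  0.03] w16.9
yaw109.2 t62.1 [521.3 280.8 113.3] F [-0.1  0.9  6.2] M [-0.08  0.06 -0.27] w16.7
yaw94.4 t62.5 [521.4 280.8 113.4] F [0.5 0.4 5.4] M [-0.14  0.06 -0.33] w16.4
yaw79.6 t62.9 [521.5 280.8 113.4] F [ 1.  -0.5  5.7] M [-0.18  0.04 -0.31] w16.7
yaw64.8 t63.3 [521.4 280.7 113.4] F [-0.4  0.1  4.7] M [-0.24  0.03 -0.36] w16.6
yaw50.0 t63.8 [521.3 280.7 113.3] F [ 0.2 -0.5  6. ] M [-0.29  0.23 -0.29] w16.3
yaw48 t64.0 [521.2 280.7 113.3] F [0.6 0.  6.3] M [-0.29  0.19  0.04] w16.5
48.0
yaw46 t64.2 [521.1 280.7 113.3] F [ 0.3 -0.3  4.2] M [-0.15  0.18  0.11] w16.6
46.0
yaw44 t64.5 [520.9 281.1 113.3] F [-0.6  0.7  5.3] M [-0.02  0.32  0.63] w16.5
44.1
yaw42 t64.8 [520.4 281.8 113.3] F [-2.3  3.1  6.4] M [0.35 0.5  1.61] w16.5
42.3
stop
```

Run:
```python
from h import *
x,y=519.5,280.2
ctrl.move_l([x,y,111.5],down(np.radians(45)),vel=20);rep()
ctrl.move_l([x,y,114],vel=20);rep("up")
ctrl.gripper_to(45);rep("open")
ctrl.move_l([x,y,300],vel=120);st=rep()
p,W=wlook("w7");z=W[...,2];rr=np.hypot(W[...,0]-519.3,W[...,1]-280)
m=(rr<60)&(z>105)&(z<130);print("handle",m.sum(),cv2.minAreaRect(W[m][:,:2].astype(np.float32)),np.median(z[m]))
m=(rr>40)&(rr<72)&(z>60)&(z<100);X=W[m];print("lid z",np.median(X[:,2]),np.linalg.lstsq(np.c_[X[:,:2]-X[:,:2].mean(0),np.ones(len(X))],X[:,2],rcond=None)[0],"rim z",np.nanmedian(z[(rr>85)&(rr<93)]))
```

```text
t65.0 [520.6 281.5 113.2] F [-1.3  2.1  5.5] M [0.19 0.43 0.18] w16.8
up t65.3 [520.6 281.5 114.6] F [ 1.8  5.7 -0.2] M [ 0.62 -0.14  0.17] w16.5
open t65.7 [519.4 279.8 113.9] F [ 0.5 -0.  -0.4] M [0.03 0.01 0.05] w45.0
 t67.4 [519.  280.  298.9] F [-0.2  0.1 -0.7] M [ 0.04  0.03 -0.  ] w45.2
handle 1747 ((520.2659301757812, 280.9852600097656), (17.679683685302734, 69.7099838256836), 44.77678298950195) 115.1524868634881
lid z 81.37847551469677 [-1.14144116e-03  7.84375649e-04  8.13744529e+01] rim z 83.10809890829495
```

View pics/w7.png

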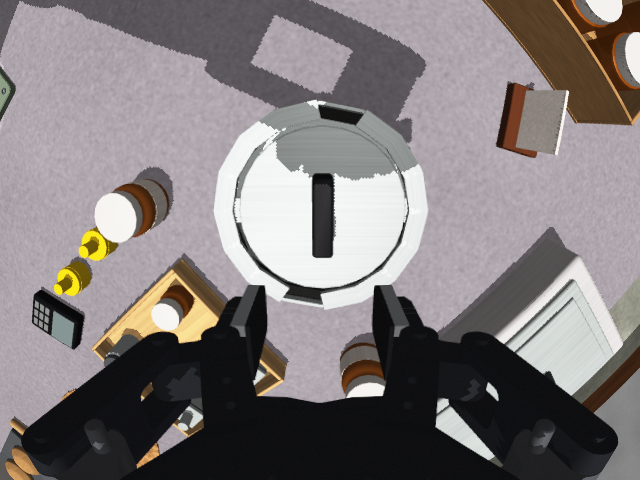

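Run:
```python
from h import *
ctrl.finish_job();rep()
```

```text
the job is handed in; nothing more can be done
the job is handed in; nothing more can be done
```

I opened the spice box, laid the lid on the cork mat grip up, and put all four round knobbed tins (four were present) upright into the box. I then closed and locked the lid and handed the job in at about 67 s.

- **Lid knocked aside:** while I moved the tins, the lid was pushed about 30 mm, partly over the mat's edge. I found it again with the wrist camera and re-gripped it. In the wrist camera the bar sat within 2 pixels of where it sat in the first grip.
- **Lid locked:** the last wrist image shows the bar at 44.8°, which is 79° clockwise of the slots. The turning torque rose to 1.6 N m at the stop. The lid lies level, with its top at 81.4 mm and the flange at 83.1 mm, the same as at the start.
- **Box and crate:** the top view before closing showed four tins standing in the box. The two square tins, the shaker and the little jar were still in the crate.
- **Bystanders:** the honey and relish jars and the card reader looked unmoved in that top view. I checked this by eye, not by measurement.
- **Disagreements:** the lid started at about 48° and now sits about 3° further clockwise, so it probably started just short of its stop. The small wrist torque while the lid was turning had the opposite sign from what I expected; I did not look into it further.

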